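# Take the hanging dish off its rack and turn its lip to the mug's side

### The job

A shallow dish with a loose chocolate ball in it hangs by its wire bail on a two-prong rack. Lift it up and off the prongs by the wooden grip and turn it, in the air, a quarter turn from the way it hung, so that its pouring lip points to the side where the mug stands; keep the dish level all the way so that the ball stays in the middle, and leave everything else standing where it is. Finish while holding the dish still in the air, level and clear of the rack, ready for the ball to be tipped out later: do not put it down or let it go.

Things in the scene. Friction and masses are not known exactly. Their poses are not given: they have to be found in the camera images.
- dish: White shallow round dish, 136 mm across, 20 mm deep, 220 g, under a 6 mm steel wire bail. Origin: centre of its underside; z up. Its floor slopes up about 13 degrees round a small flat middle. The bail's uprights stand at y = +-66 mm; its straight top bar runs along y at z = 117 mm. It starts hanging with its axes along the rack's, lip away from the rack's post.
- dish_grip (a point): Centre of the flat-sided wooden grip in the middle of the bail's top bar, 117 mm straight above the dish's underside: 16 mm thick (dish x), 46 mm long (dish y), 24 mm high. Pinch it across its thickness from above.
- dish_lip (a point): Outer end of the pouring lip, a short trough 39 mm wide that sticks out of the rim on the dish's -x side, about 92 mm from the dish's axis.
- rack: Fixed steel stand. Origin: on the worktop under the middle of the hung bar; z up. Two 8 mm prongs run along its x axis at y = +-42 mm, tops 207 mm up, from a post at x = +100 mm to open ends at x = -20 mm (robot's side). The dish's bar lies across them. Base plate 150 x 150 x 12 mm centred at x = +35 mm. Nothing of it stands higher than the prong ends.
- rack_mouth (a point): Point midway between the two upturned prong ends, which rise 12 mm above the prongs. The prongs pass through the bail: raise the dish 20 to 55 mm, then draw it out to the rack's -x; 130 mm or more out it is free to turn.
- ball_center (a point): Centre of the loose brown chocolate ball, 34 mm across, 30 g, that lies in the middle of the dish and rolls freely.
- mug: Plain orange mug, 78 mm across (110 mm with its handle), 101 mm high, standing on the worktop to the left or to the right of the rack; it shows the side to which the lip must point. Origin: middle of its underside.
- candle_jar: Glass jar with a candle in it, 76 mm across, 90 mm high, on the side opposite to the mug. Origin: centre of its underside. Leave alone.
- vitamins: Tall white bottle, 40 mm across, 126 mm high, behind on the left. Origin: centre of its underside. Leave alone.
- tape_roll: Roll of tape lying flat, 96 mm across, 25 mm high, right of the rack. Origin: centre of its underside. Leave alone.
- cream_pot: Round pot with a lid, 91 mm across, 53 mm high, behind on the left. Origin: centre of its underside. Leave alone.
Things that resemble listed ones, but are neither listed nor needed, are in the scene too. What is shaped like the mug but purple is not meant.

How it is judged:
On the way, in this order (a step that is already met when the one before it is completed fails the run):
1. the dish is off the rack: held by the fingers, no longer touching the rack, moved more than 50 mm (contact force between dish and rack below 0.05 N and contact force between the fingers and dish above 1 N and distance of dish from where it was at the start of the episode above 0.05 m), for 0.1 s.
2. the dish is turned a quarter turn (within 15 degrees) with its lip to the mug's side, in the air (contact force between dish and rack below 0.05 N and contact force between the fingers and dish above 1 N and angle between the x axis of dish and the y axis of rack, either way round below 0.26 rad and x of mug in the frame of dish below -0.03 m and height (world z) of dish above 0.07 m), for 0.2 s.
At the end, for the whole second after the job is handed in: Dish held still by the fingers, underside over 70 mm up, not touching rack, mug or jar; turned a quarter turn from the rack within 0.26 rad, lip to the mug's side, tilt under 0.14 rad, ball within 20 mm of its axis (all of step 2 and angle between dish's own z axis and vertical below 0.14 rad and horizontal distance between ball_center and dish below 0.02 m and linear speed of dish below 0.03 m/s and angular speed of dish below 0.15 rad/s and contact force between dish and mug below 0.05 N and contact force between dish and candle_jar below 0.05 N); the arm keeps its last pose, push and grip.
It fails at once if the ball rolls more than 35 mm from the middle of the dish (horizontal distance between ball_center and dish above 0.035 m).
It fails at once if the dish is tilted by more than 0.3 rad (angle between dish's own z axis and vertical above 0.3 rad).
It fails at once if the mug, candle jar, bottle, tape roll or cream pot is shifted by more than 25 mm or tipped over (distance of any of mug, candle_jar, vitamins, tape_roll, cream_pot from where it was at the start of the episode above 0.025 m or angle between any of mug, candle_jar, vitamins, tape_roll, cream_pot's own z axis and vertical above 0.3 rad).
It also fails if it takes over 40 s, if anything falls off the work surface, if the arm or the gripper's body presses on something with over 40 N, if the wrist force passes 120 N, or if a joint passes its speed limit or range.

### The arm

A 6-joint arm with a two-finger parallel gripper is mounted at the origin on the work surface; the furniture and walls round the work are solid. World frame = base frame: x ahead of the robot, y to its left, z up, the work surface at z = 0. Lengths are in m, angles in rad, forces in N, time in s.
With the tool pointing down it reaches from about 0.3 to 0.775 m from the base axis. Payload 14.6 kg.
Tool frame: the origin (TCP) lies on the centre line of the jaws, within the pads' length; the fingertips stand 25 mm ahead of it and the grasp point (between the pads) lies 6 mm ahead of it (r.tcp_to_tips is the distance from the TCP to the fingertips, in m); z points along the fingers, y is the direction in which the jaws open and shut (so a half turn about z gives the same grasp; the last joint's range is limited). The gripper opens to 85 mm and grips with 20 to 120 N. Pads are 22 mm wide; open, the fingers measure 114 mm over their backs; the gripper's body (76 mm by 85 mm) begins 54 mm behind the grasp point. The pads swing forward as they close: fully open they stand 13 mm farther back than shut.
Start: joints at [1.203, 0.3, 1.521, -0, 1.321, -0.067], TCP at [0.163, 0.525, 0.256] pointing down, gripper open.
Joint ranges: [-3.03, 3.03], [-0.79, 2.21], [0.23, 2.52], [-1.04, 4.18], [0, 3.07], [-2.55, 2.55]. Speed limits (rad/s): [2.22, 2.22, 2.57, 3.14, 3.14, 3.14].

### API

Orientations are given as a unit quaternion [w, x, y, z].
In Python, from workcell import r gives the robot as it stands.
- The arm moves only by the shell command python3 -m inch 'ROWS'. ROWS is a JSON object of lists of equal length, an entry for each row: "hand": the opening, from -1 (shut) to 1 (fully open), so that 0 is half open; "slide": the shift along the tool's x, y, z in mm, a list of three; "delta_rot": the turn, a rotation vector about the tool's x, y, z in rad, a list of three. In form: {"hand": [hand, ...], "slide": [[x, y, z], ...], "delta_rot": [[rx, ry, rz], ...]}. A call has 1 to 20 rows; each row is the pose to reach, as a shift and turn from the pose commanded when the call began, along the tool's axes at that moment; what a row does not reach only later rows make up. A row lasts 1/12 s, in which the tool goes at most 41.7 mm and 7.16 degrees, less where a joint would pass 70% of its speed; a pose out of reach is approached as far as the arm can. A call with a gripper value outside its range is refused whole. The fingers move at their own pace and stop on an object; the grip force is fixed at half the most. Time passes only in rows, so rows that repeat a pose let the fingers close. It gives the time, the measured TCP pose, the force and the opening at its end, in the units of the state.
- r.state(): the state, without advancing time (a new reading comes with each control period).
- r.read_camera(name): name is "scene" or "side" or "wrist"; returns a dict with "img" (384x512x3 uint8, blue, green, red), "fx", "fy", "cx", "cy" (pixels), "k1" (the pictures are not rectified: a ray, as slopes to the right and down, at radius r is drawn at 1 + k1 r^2 times it, then the intrinsics apply), "world_to_cam" (4x4, takes a point from world to camera coordinates); the wrist camera has in their place "tool_from_camera" (4x4, takes a point from camera to tool coordinates, whose origin is the TCP and whose axes are the flange's). Camera axes: x right, y down, z forward; pixel columns grow to the right and rows downward; lengths in m; the calibration is good to about 2 mm. A picture is of the moment at which its call begins: read the wrist's pose just before it. There is no depth.
- r.sign_off(): hands the job in, once; it reports no verdict.
Trained networks look in a picture, given as the dict that the camera call returned (one of the last four; its "shot" number tells which), for a name from the list of things; names that differ only in an ending like _2 or _b are one class to them, and where a whole thing is asked for, a point or a joint stands for the part that bears it (a point fixed in the world has none). Each returns a list of dicts, best first, with "p" (0 to 1); they miss things now and then, are a little off and sometimes report something else, mostly with a low value. They report only what shows in the picture. A call takes as long as a camera call. They do not tell look-alikes from the thing itself.
- r.regions_of(query, picture): "mask" (384x512 bool, what is visible of it) and "rect" ([left, top, right, bottom] in pixels, round what is visible of it).
- r.mark_of(query, picture): "at" ([row, column] in pixels: a listed point, or the origin of a listed thing).
The state is a dict: "time": time; "joint_positions": joint angles; "joint_vel": joint speeds; "tau": joint torques, N m; "position": TCP position; "ee_rot": TCP orientation; "contact_force": force on the tool from outside, world axes, zero at the start; "wrist_torque": the same for the moment, N m; "width": finger opening in m.
Only numpy, scipy, OpenCV 4.12 (cv2) and the standard library are available. Lean on these libraries where they do the work, as an engineer would, in place of code of your own. Each camera call takes 0.05 s, during which the arm holds its last target.

## Working session

There is one attempt and no reset: what is moved stays moved. The work goes in short steps, Python scripts to look and compute and a shell command to move; the robot and the scene stay as the last step left them, time stands still between calls to the robot, and variables do not carry over. Pictures are saved under pics/ and viewed, and the job is handed in when it is done.

```bash
mkdir -p pics; ls; python3 - <<'E'
from workcell import r
import cv2,numpy as np
s=r.state();print({k:np.round(v,3).tolist() for k,v in s.items()})
for n in("scene","side","wrist"):
    p=r.read_camera(n);cv2.imwrite(f"pics/{n}0.png",p["img"])
    print(n,p["fx"],p["cx"],p["cy"],p["k1"],np.round(p.get("world_to_cam",p.get("tool_from_camera")),3).tolist())
    for q in("dish","dish_grip","dish_lip","rack","rack_mouth","ball_center","mug","candle_jar"):
        print(q,[(np.round(d["at"]).tolist(),round(d["p"],2)) for d in r.mark_of(q,p)][:4])
E
```

```text
pics
{'time': 0.0, 'joint_positions': [1.203, 0.3, 1.522, 0.0, 1.321, -0.067], 'joint_vel': [-0.001, 0.0, -0.0, -0.0, 0.001, -0.001], 'tau': [-0.001, -54.35, -36.18, -0.0, 0.004, 0.0], 'position': [0.163, 0.525, 0.256], 'ee_rot': [-0.0, 0.15, 0.989, -0.001], 'contact_force': [0.036, -0.68, 0.341], 'wrist_torque': [-0.005, 0.014, 0.043], 'width': 0.085}
scene 436.275277179335 257.6224960787659 192.01136887612478 -0.14220226321161722 [[-0.348, 0.938, 0.001, 0.138], [0.791, 0.294, -0.536, -0.281], [-0.503, -0.186, -0.844, 1.854], [0.0, 0.0, 0.0, 1.0]]
dish [([228.0, 242.0], 0.68)]
dish_grip [([213.0, 247.0], 0.85)]
dish_lip [([205.0, 250.0], 0.79)]
rack [([243.0, 245.0], 0.91)]
rack_mouth [([206.0, 245.0], 0.59)]
ball_center [([230.0, 246.0], 0.41)]
mug [([183.0, 237.0], 0.84), ([178.0, 197.0], 0.74), ([136.0, 205.0], 0.68), ([204.0, 244.0], 0.54)]
candle_jar [([243.0, 329.0], 0.69)]
side 443.27143219340314 249.69267275818694 190.75937652792075 -0.08429706590631117 [[-0.764, 0.645, 0.017, 0.351], [0.446, 0.547, -0.708, -0.08], [-0.466, -0.534, -0.706, 1.634], [0.0, 0.0, 0.0, 1.0]]
dish [([233.0, 224.0], 0.95), ([204.0, 193.0], 0.17)]
dish_grip [([204.0, 223.0], 0.73), ([177.0, 222.0], 0.37)]
dish_lip [([211.0, 249.0], 0.62), ([313.0, 284.0], 0.33)]
rack [([249.0, 224.0], 0.69)]
rack_mouth [([197.0, 228.0], 0.8), ([206.0, 223.0], 0.52), ([176.0, 223.0], 0.3)]
ball_center [([226.0, 224.0], 0.46)]
mug [([195.0, 256.0], 0.94), ([177.0, 225.0], 0.86), ([142.0, 253.0], 0.72)]
candle_jar [([296.0, 315.0], 0.7)]
wrist 277.94713249988695 256.1433688263359 189.14774959420316 0.009250033896298578 [[0.0, -0.95, -0.312, 0.08], [1.0, 0.0, 0.001, -0.0], [-0.001, -0.312, 0.95, -0.118], [0.0, 0.0, 0.0, 1.0]]
dish []
dish_grip []
dish_lip []
rack []
rack_mouth []
ball_center []
mug []
candle_jar []
```

```bash
python3 - <<'E'
import cv2
for n in("scene","side"):
    i=cv2.imread(f"pics/{n}0.png"); cv2.imwrite(f"pics/{n}0c.png",cv2.resize(i[90:340,130:400],None,fx=2.4,fy=2.4,interpolation=cv2.INTER_CUBIC))
E
```

```text
(no output)
```

View pics/scene0c.png

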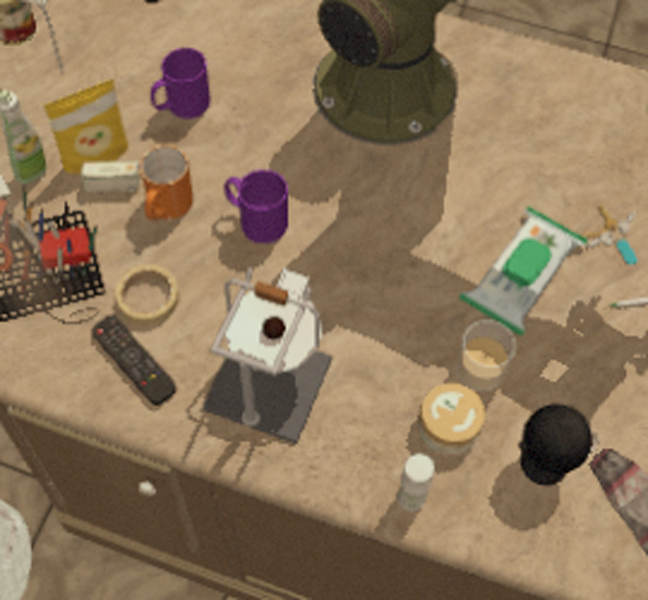

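View pics/side0c.png

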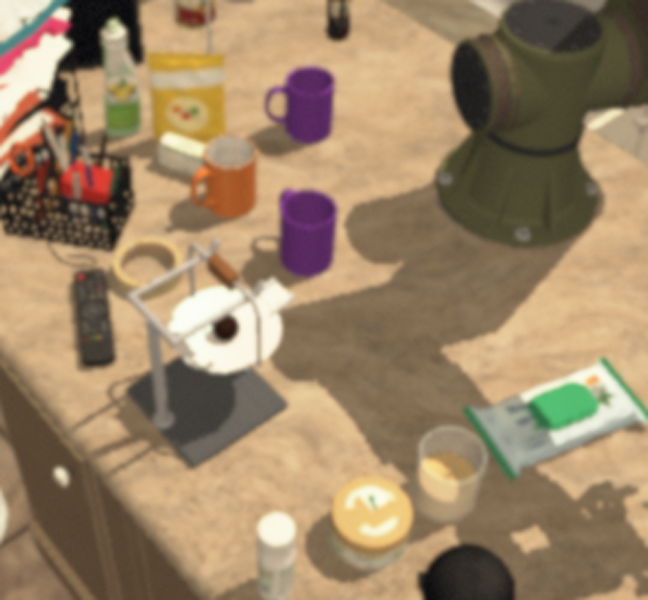

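View pics/wrist0.png

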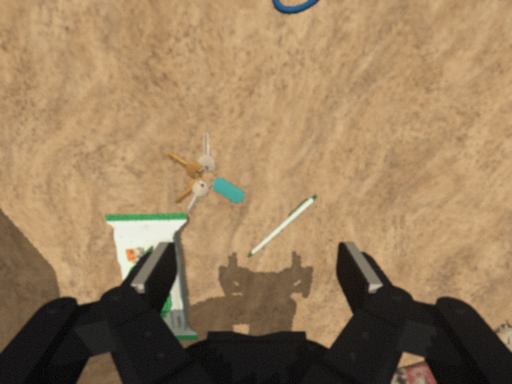

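View pics/scene0.png

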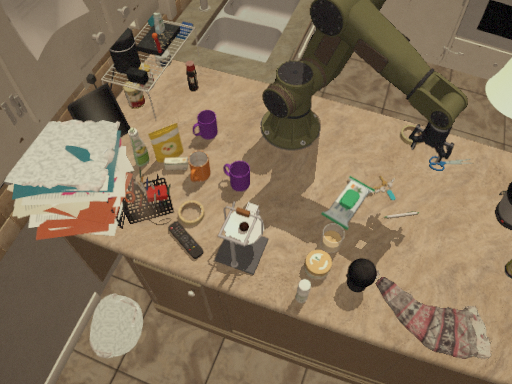

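The scene picture shows the dish hanging at about (243,228), its wooden grip at about (243,212) and its lip towards the robot. The orange mug is at (199,168), to the robot's right, with the purple look-alikes at (207,124) and (239,176). The candle jar is at (333,236). Other brown or wooden things near the grip are the ball in the dish (244,226) and the lid of the cream pot (318,262). I'll take close crops next.

```bash
cat > h.py <<'E'
import numpy as np,cv2
def ray(p,uv):
    fx,fy,cx,cy,k=[p[a] for a in("fx","fy","cx","cy","k1")]
    d=np.array([(uv[0]-cx)/fx,(uv[1]-cy)/fy]);u=d.copy()
    for _ in range(20): u=d/(1+k*(u@u))
    T=np.linalg.inv(p["world_to_cam"]) ;v=T[:3,:3]@np.array([u[0],u[1],1.]);return T[:3,3],v/np.linalg.norm(v)
def onz(p,uv,z):
    o,v=ray(p,uv);return o+v*(z-o[2])/v[2]
def proj(p,X):
    c=p["world_to_cam"]@np.append(X,1);u=c[:2]/c[2];u=u*(1+p["k1"]*(u@u));return np.array([p["fx"]*u[0]+p["cx"],p["fy"]*u[1]+p["cy"]])
def tri(p,a,q,b):
    o1,v1=ray(p,a);o2,v2=ray(q,b)
    t=np.linalg.lstsq(np.c_[v1,-v2],o2-o1,rcond=None)[0];A=o1+t[0]*v1;B=o2+t[1]*v2
    return (A+B)/2,np.linalg.norm(A-B)
E
python3 - <<'E'
from workcell import r
import cv2,numpy as np
from h import *
P={n:r.read_camera(n) for n in("scene","side")}
import pickle;pickle.dump(P,open("P.pkl","wb"))
print("lip guess, mug, jar etc")
for q,z in(("mug",0.05),("candle_jar",0.045),("vitamins",.06),("cream_pot",.025),("tape_roll",.012)):
    for n,p in P.items():
        for d in r.mark_of(q,p)[:3]:
            print(q,n,np.round(d["at"]),round(d["p"],2),np.round(onz(p,np.array(d["at"])[::-1],0.0),3))
for n,(x,y) in dict(scene=(205,190),side=(175,180)).items():
    c=P[n]["img"][y:y+100,x:x+90];cv2.imwrite(f"pics/{n}1.png",cv2.resize(c,None,fx=6,fy=6,interpolation=cv2.INTER_CUBIC))
E
```

```text
lip guess, mug, jar etc
mug scene [179. 201.] 0.91 [ 0.379 -0.244  0.   ]
mug scene [184. 237.] 0.73 [ 0.355 -0.102  0.   ]
mug scene [134. 209.] 0.62 [ 0.161 -0.308  0.   ]
mug side [143. 252.] 0.92 [ 0.166 -0.333  0.   ]
mug side [178. 221.] 0.85 [ 0.384 -0.248  0.   ]
mug side [196. 258.] 0.62 [ 0.34  -0.096  0.   ]
candle_jar scene [244. 330.] 0.73 [0.477 0.307 0.   ]
candle_jar side [297. 315.] 0.93 [0.477 0.308 0.   ]
candle_jar side [202. 192.] 0.17 [ 0.532 -0.219  0.   ]
vitamins scene [298. 298.] 0.61 [ 0.707  0.261 -0.   ]
vitamins side [333. 240.] 0.69 [0.71  0.258 0.   ]
vitamins side [203. 223.] 0.32 [ 0.453 -0.146  0.   ]
cream_pot scene [267. 316.] 0.64 [0.578 0.285 0.   ]
cream_pot scene [206. 243.] 0.31 [ 0.44  -0.045  0.   ]
cream_pot side [314. 284.] 0.65 [0.58 0.29 0.  ]
tape_roll scene [213. 189.] 0.64 [ 0.535 -0.222  0.   ]
tape_roll scene [227. 244.] 0.25 [ 0.518 -0.008 -0.   ]
tape_roll side [201. 191.] 0.57 [ 0.532 -0.222  0.   ]
```

View pics/scene1.png

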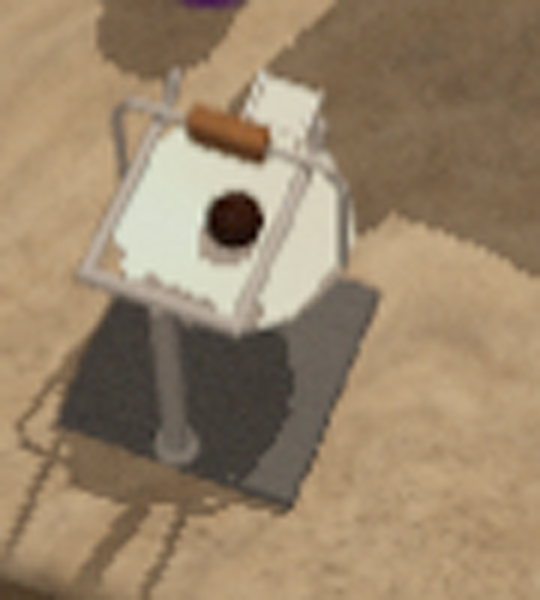

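View pics/side1.png

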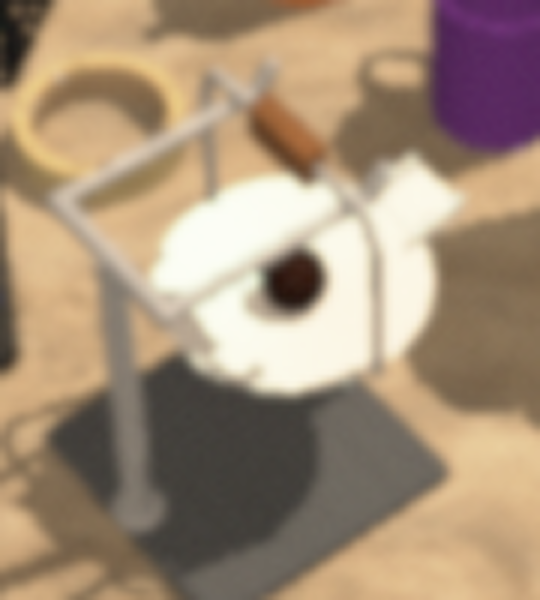

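```bash
python3 - <<'E'
import pickle,numpy as np
from scipy.optimize import least_squares
from h import *
P=pickle.load(open("P.pkl","rb"))
f=lambda n,u,v:np.array([u,v])/6+(np.array([205,190]) if n=="scene" else np.array([175,180]))-.4
X,e=tri(P["scene"],f("scene",229,132),P["side"],f("side",288,135));print("grip tri",X,e)
X2,e=tri(P["scene"],f("scene",236,220),P["side"],f("side",294,279));print("ball",X2,e)
O=[("scene",380,290,-.04,.075,.012),("scene",295,510,.11,.075,.010),("scene",60,425,.11,-.075,.012),("side",450,470,-.04,.075,.012),("side",47,436,.11,-.075,.012),
("scene",178,455,.1,0,.012),("side",140,520,.1,0,.012),("scene",85,275,.1,-.042,.203),("scene",240,325,.1,.042,.203),("side",63,198,.1,-.042,.203),("side",168,312,.1,.042,.203),
("scene",118,104,0,-.066,.21),("scene",345,185,0,.066,.21),("scene",229,132,0,0,.21),("side",288,135,0,0,.21),("scene",294,83,-.092,0,.113),("side",440,175,-.092,0,.113)]
def T(q,x):
    c,s=np.cos(q[2]),np.sin(q[2]);return np.array([q[0]+c*x[0]-s*x[1],q[1]+s*x[0]+c*x[1],x[2]])
R=lambda q:np.concatenate([proj(P[n],T(q,x))-f(n,u,v) for n,u,v,*x in O])
s=least_squares(R,[.46,-.05,0],loss="soft_l1");print(s.x);print(np.round(R(s.x).reshape(-1,2),1).tolist())
s2=s.x;print("grip",T(s2,(0,0,.21)))
from scipy.spatial.transform import Rotation as Ro
from workcell import r
S=r.state();q=S["ee_rot"];M=Ro.from_quat([q[1],q[2],q[3],q[0]]).as_matrix();print(M.round(3));print(S["position"])
E
```

```text
grip tri [0.57354774 0.01477    0.21578201] 5.048797673065873e-06
ball [0.57377799 0.0159386  0.11711656] 0.0008218893815673312
[0.57304826 0.01545958 0.00718637]
[[0.2, -1.0], [-0.1, -0.5], [-1.3, -0.4], [1.0, -1.2], [-1.6, -0.8], [0.1, -1.0], [0.1, -0.8], [0.2, 0.4], [-0.3, 0.5], [-1.0, 1.3], [0.1, 0.8], [-0.4, -0.6], [0.5, -1.8], [0.3, 0.8], [0.4, 1.5], [-0.3, 1.2], [0.2, 2.9]]
grip [0.57304826 0.01545958 0.21      ]
[[-0.955  0.296  0.   ]
 [ 0.296  0.955 -0.   ]
 [-0.    -0.    -1.   ]]
[0.16296963 0.52528579 0.25627714]
```

Orange mug at about (0.38, -0.25), on the robot's right (-y), so the lip must point to -y. That is a +90° turn of the dish in the world, or -90° about the tool's z. The rack fits at (0.573, 0.0155) with yaw of about 0.007, and the triangulated grip agrees. I'll move above it now.

```bash
python3 -m inch '{"hand":[1,1,1,1,1,1,1,1,1,1,1,1,1,1,1,1,1,1,1,1],"slide":[[-15,-10,-10],[-45,-30,-30],[-75,-50,-44],[-107,-72,-44],[-140,-94,-44],[-173,-117,-44],[-206,-139,-44],[-239,-161,-44],[-272,-183,-44],[-305,-206,-44],[-338,-228,-44],[-371,-250,-44],[-404,-272,-44],[-437,-295,-44],[-470,-317,-44],[-500,-337,-44],[-520,-351,-44],[-535,-361,-44],[-542,-366,-44],[-542,-366,-44]],"delta_rot":[[0,0,0.03],[0,0,0.08],[0,0,0.15],[0,0,0.22],[0,0,0.30],[0,0,0.38],[0,0,0.46],[0,0,0.54],[0,0,0.62],[0,0,0.70],[0,0,0.78],[0,0,0.86],[0,0,0.94],[0,0,1.02],[0,0,1.10],[0,0,1.16],[0,0,1.20],[0,0,1.24],[0,0,1.258],[0,0,1.258]]}'
cat > chk.py <<'E'
import sys
from workcell import r
from h import *
from scipy.spatial.transform import Rotation as Ro
S=r.state();q=S["ee_rot"];M=Ro.from_quat([q[1],q[2],q[3],q[0]]).as_matrix()
print(S["time"],np.round(S["position"],4),np.round(M,3).tolist(),"w",S["width"],np.round(S["joint_positions"],2),np.round(S["contact_force"],2))
w=r.read_camera("wrist");cv2.imwrite(f"pics/w{sys.argv[1]}.png",w["img"])
Tc=np.linalg.inv(w["tool_from_camera"])
W=np.eye(4);W[:3,:3]=M;W[:3,3]=S["position"]
w["world_to_cam"]=Tc@np.linalg.inv(W)
for d in r.mark_of("dish_grip",w)[:2]: print("grip",d["at"],d["p"],onz(w,np.array(d["at"])[::-1],S["position"][2]-.006 if len(sys.argv)>2 else .21))
for d in r.mark_of("ball_center",w)[:2]: print("ball",d["at"],d["p"])
if len(sys.argv)>2:
    for n in("scene","side"):
        p=r.read_camera(n);cv2.imwrite(f"pics/{n}{sys.argv[1]}.png",p["img"])
E
python3 chk.py 2
```

```text
time: 3.62
position: [0.5726, 0.0141, 0.2998]
ee_rot: [-0.0, 0.704, 0.711, -0.0]
contact_force: [-0.4, 0.4, 0.0]
width: 0.085
3.6167 [0.5726 0.0141 0.2998] [[-0.01, 1.0, -0.001], [1.0, 0.01, -0.0], [-0.0, -0.001, -1.0]] w 0.08501657831748036 [-0.04  0.32  1.39 -0.    1.43 -0.05] [-0.39  0.41  0.02]
grip [207.1, 253.1] 0.74 [0.57022715 0.01067326 0.21      ]
ball [173.6, 256.0] 0.61
```

View pics/w2.png

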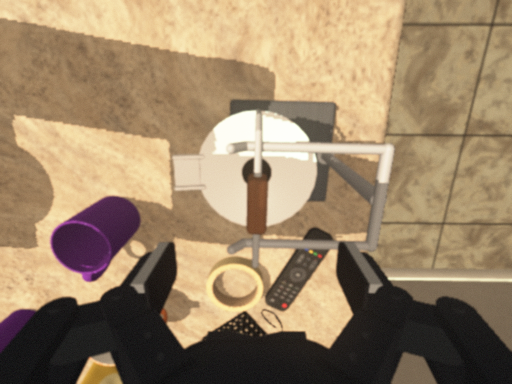

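The wrist picture shows the grip at about (257,205) and the ball behind it. The lip points left, towards the robot, and the prongs are clear on both sides. The grip lies at x≈0.573, y≈0.013, which matches. I'll descend and close.

```bash
python3 -m inch '{"hand":[1,1,1,1,1,1,1,1,-1,-1,-1,-1,-1,-1,-1,-1],"slide":[[0,0,10],[0,0,25],[0,0,40],[0,0,55],[0,0,68],[0,0,78],[0,0,84],[0,0,84],[0,0,84],[0,0,84],[0,0,84],[0,0,84],[0,0,84],[0,0,84],[0,0,84],[0,0,84]],"delta_rot":[[0,0,0],[0,0,0],[0,0,0],[0,0,0],[0,0,0],[0,0,0],[0,0,0],[0,0,0],[0,0,0],[0,0,0],[0,0,0],[0,0,0],[0,0,0],[0,0,0],[0,0,0],[0,0,0]]}'
python3 chk.py 3 a; python3 -c "
import cv2
i=cv2.imread('pics/side3.png');cv2.imwrite('pics/side3c.png',cv2.resize(i[140:290,150:300],None,fx=4,fy=4))"
```

```text
time: 5.1
position: [0.5723, 0.0151, 0.2166]
ee_rot: [0.0, 0.703, 0.711, 0.0]
contact_force: [-0.9, -0.1, 3.5]
width: 0.0151
5.1 [0.5723 0.0151 0.2166] [[-0.012, 1.0, 0.001], [1.0, 0.012, 0.0], [0.0, 0.001, -1.0]] w 0.015079563106941632 [-0.04  0.38  1.5   0.    1.25 -0.05] [-0.88 -0.08  3.5 ]
grip [265.0, 255.8] 0.94 [0.57228022 0.01339232 0.21064238]
grip [191.2, 254.2] 0.56 [0.57105013 0.05338991 0.21064238]
ball [199.3, 256.2] 0.81
```

View pics/w3.png

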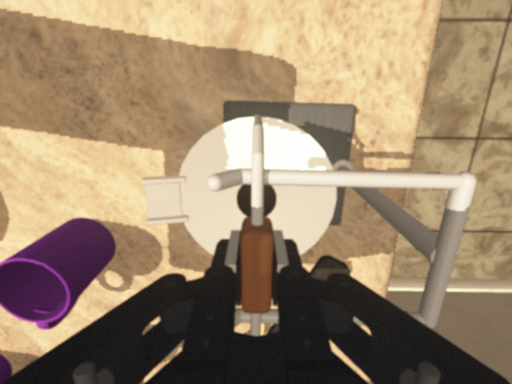

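View pics/side3c.png

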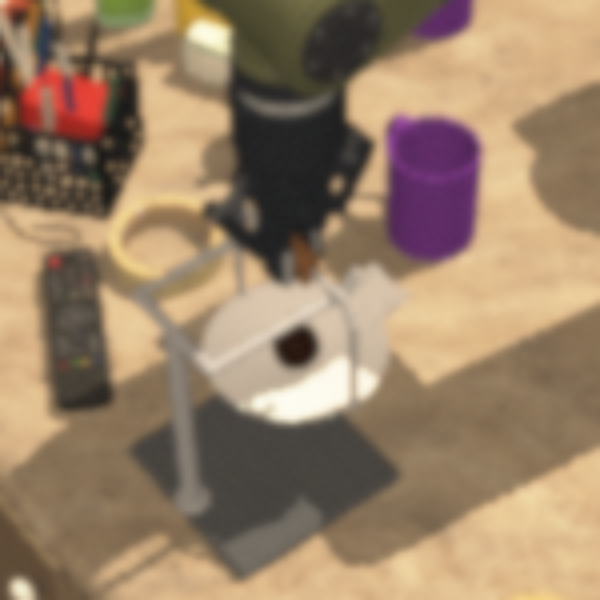

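The grip (wrist 257,265) is between the pads at 15 mm, and the ball is in the middle. I'll lift 40 mm gently.

```bash
python3 -m inch '{"hand":[-1,-1,-1,-1,-1,-1,-1,-1,-1,-1,-1,-1,-1,-1],"slide":[[0,0,-1],[0,0,-3],[0,0,-6],[0,0,-10],[0,0,-14],[0,0,-19],[0,0,-24],[0,0,-29],[0,0,-33],[0,0,-36],[0,0,-38],[0,0,-39],[0,0,-40],[0,0,-40]],"delta_rot":[[0,0,0],[0,0,0],[0,0,0],[0,0,0],[0,0,0],[0,0,0],[0,0,0],[0,0,0],[0,0,0],[0,0,0],[0,0,0],[0,0,0],[0,0,0],[0,0,0]]}'
python3 chk.py 4 a; python3 -c "
import cv2
i=cv2.imread('pics/side4.png');cv2.imwrite('pics/side4c.png',cv2.resize(i[120:270,150:300],None,fx=4,fy=4))"
```

```text
time: 6.52
position: [0.5722, 0.0151, 0.2563]
ee_rot: [-0.0, 0.703, 0.711, -0.0]
contact_force: [-0.3, 0.1, -2.8]
width: 0.0147
6.5167 [0.5722 0.0151 0.2563] [[-0.012, 1.0, -0.0], [1.0, 0.012, -0.0], [-0.0, -0.0, -1.0]] w 0.014738345150287555 [-0.04  0.35  1.46 -0.    1.34 -0.05] [-0.35  0.1  -2.75]
grip [263.5, 252.2] 0.89 [0.57027206 0.01425825 0.25031008]
ball [198.7, 254.2] 0.8
ball [318.4, 136.7] 0.48
```

View pics/w4.png

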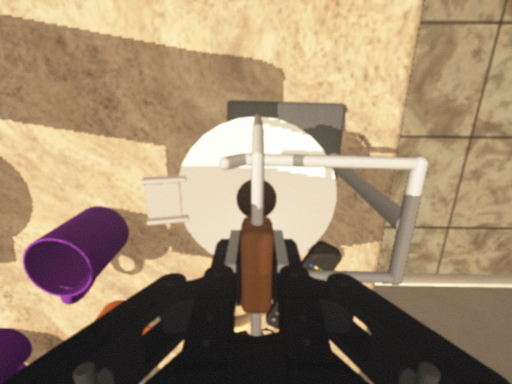

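View pics/side4c.png

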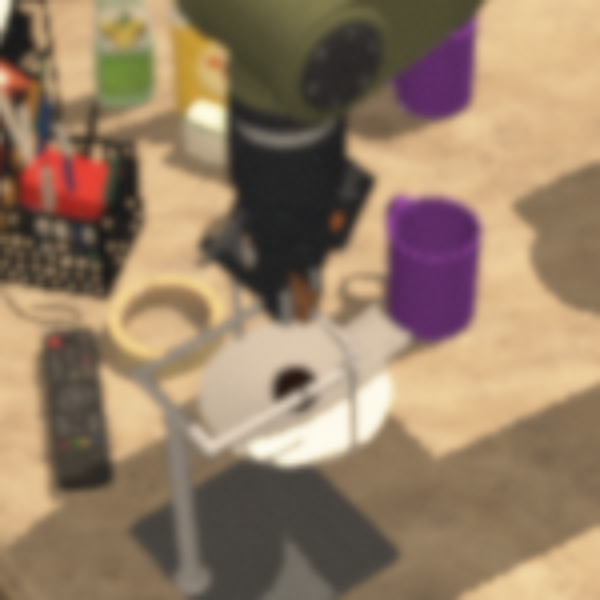

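The dish is level and free of the prongs, with the ball at wrist (256,199) in the middle and a load of about 2.75 N. I'll draw it out 160 mm towards -x (tool -y), ramped.

```bash
python3 -m inch '{"hand":[-1,-1,-1,-1,-1,-1,-1,-1,-1,-1,-1,-1,-1,-1,-1,-1,-1,-1,-1,-1],"slide":[[0,-0.5,0],[0,-1.5,0],[0,-3,0],[0,-5,0],[0,-8,0],[0,-11,0],[0,-15,0],[0,-19,0],[0,-24,0],[0,-29,0],[0,-34,0],[0,-40,0],[0,-46,0],[0,-52,0],[0,-58,0],[0,-64,0],[0,-69,0],[0,-74,0],[0,-78,0],[0,-82,0]],"delta_rot":[[0,0,0],[0,0,0],[0,0,0],[0,0,0],[0,0,0],[0,0,0],[0,0,0],[0,0,0],[0,0,0],[0,0,0],[0,0,0],[0,0,0],[0,0,0],[0,0,0],[0,0,0],[0,0,0],[0,0,0],[0,0,0],[0,0,0],[0,0,0]]}'
python3 -m inch '{"hand":[-1,-1,-1,-1,-1,-1,-1,-1,-1,-1,-1,-1,-1,-1,-1,-1,-1,-1,-1,-1],"slide":[[0,-4,0],[0,-8,0],[0,-13,0],[0,-18,0],[0,-23,0],[0,-28,0],[0,-33,0],[0,-38,0],[0,-43,0],[0,-48,0],[0,-53,0],[0,-58,0],[0,-62,0],[0,-66,0],[0,-69,0],[0,-72,0],[0,-74,0],[0,-76,0],[0,-77,0],[0,-78,0]],"delta_rot":[[0,0,0],[0,0,0],[0,0,0],[0,0,0],[0,0,0],[0,0,0],[0,0,0],[0,0,0],[0,0,0],[0,0,0],[0,0,0],[0,0,0],[0,0,0],[0,0,0],[0,0,0],[0,0,0],[0,0,0],[0,0,0],[0,0,0],[0,0,0]]}'
python3 chk.py 5 a; python3 -c "
import cv2
i=cv2.imread('pics/side5.png');cv2.imwrite('pics/side5c.png',cv2.resize(i[100:270,150:320],None,fx=3.5,fy=3.5))"
```

```text
time: 8.43
position: [0.4898, 0.0142, 0.2563]
ee_rot: [0.0, 0.703, 0.711, 0.0]
contact_force: [0.6, 0.6, -2.4]
width: 0.0151
time: 10.1
position: [0.4121, 0.0132, 0.2563]
ee_rot: [0.0, 0.703, 0.711, 0.0]
contact_force: [0.6, 0.2, -2.8]
width: 0.0151
10.1 [0.4121 0.0132 0.2563] [[-0.012, 1.0, 0.0], [1.0, 0.012, 0.0], [0.0, 0.0, -1.0]] w 0.015107236836190415 [-0.06 -0.01  1.88  0.    1.28 -0.07] [ 0.59  0.16 -2.76]
grip [263.3, 253.3] 0.92 [0.41080469 0.01247758 0.25028606]
ball [199.5, 257.3] 0.9
ball [191.8, 256.2] 0.53
```

View pics/w5.png

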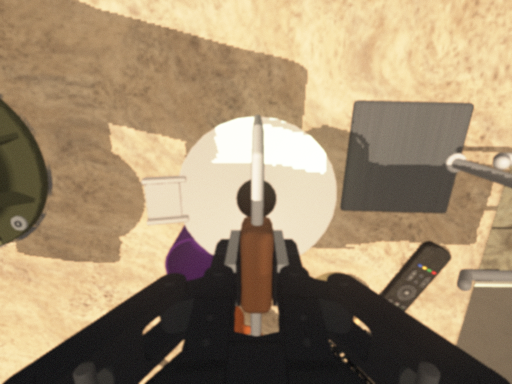

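View pics/side5c.png

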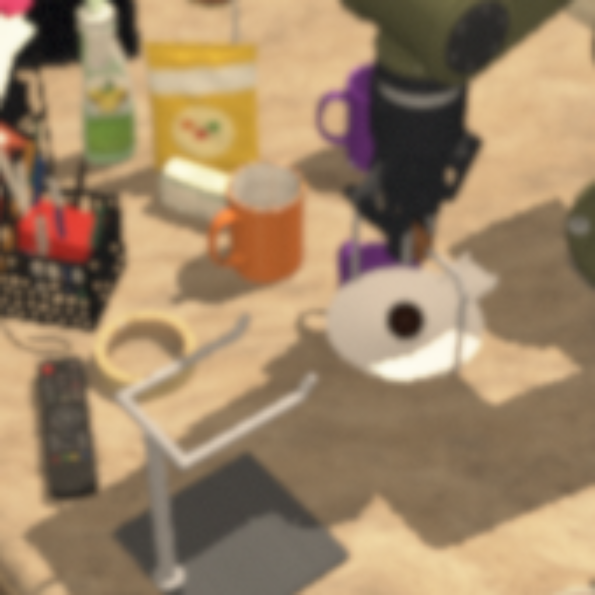

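The dish is out and clear of the rack, with the ball in the middle. The purple look-alike stands below the dish's level. I'll turn -90° about tool z and rise 25 mm.

```bash
python3 -m inch '{"hand":[-1,-1,-1,-1,-1,-1,-1,-1,-1,-1,-1,-1,-1,-1,-1,-1,-1,-1,-1,-1],"slide":[[0,0,-1],[0,0,-2],[0,0,-4],[0,0,-6],[0,0,-9],[0,0,-12],[0,0,-15],[0,0,-18],[0,0,-20],[0,0,-22],[0,0,-24],[0,0,-25],[0,0,-25],[0,0,-25],[0,0,-25],[0,0,-25],[0,0,-25],[0,0,-25],[0,0,-25],[0,0,-25]],"delta_rot":[[0,0,-0.005],[0,0,-0.015],[0,0,-0.03],[0,0,-0.05],[0,0,-0.08],[0,0,-0.12],[0,0,-0.16],[0,0,-0.20],[0,0,-0.25],[0,0,-0.30],[0,0,-0.35],[0,0,-0.40],[0,0,-0.45],[0,0,-0.50],[0,0,-0.55],[0,0,-0.60],[0,0,-0.65],[0,0,-0.70],[0,0,-0.75],[0,0,-0.80]]}'
python3 -m inch '{"hand":[-1,-1,-1,-1,-1,-1,-1,-1,-1,-1,-1,-1,-1,-1,-1,-1,-1,-1,-1,-1],"slide":[[0,0,0],[0,0,0],[0,0,0],[0,0,0],[0,0,0],[0,0,0],[0,0,0],[0,0,0],[0,0,0],[0,0,0],[0,0,0],[0,0,0],[0,0,0],[0,0,0],[0,0,0],[0,0,0],[0,0,0],[0,0,0],[0,0,0],[0,0,0]],"delta_rot":[[0,0,-0.05],[0,0,-0.10],[0,0,-0.15],[0,0,-0.20],[0,0,-0.25],[0,0,-0.30],[0,0,-0.35],[0,0,-0.40],[0,0,-0.45],[0,0,-0.50],[0,0,-0.55],[0,0,-0.60],[0,0,-0.64],[0,0,-0.68],[0,0,-0.71],[0,0,-0.735],[0,0,-0.75],[0,0,-0.76],[0,0,-0.77],[0,0,-0.77]]}'
python3 -m inch '{"hand":[-1,-1,-1,-1,-1,-1],"slide":[[0,0,0],[0,0,0],[0,0,0],[0,0,0],[0,0,0],[0,0,0]],"delta_rot":[[0,0,0],[0,0,0],[0,0,0],[0,0,0],[0,0,0],[0,0,0]]}'
python3 chk.py 6 a; python3 -c "
import cv2
i=cv2.imread('pics/side6.png');cv2.imwrite('pics/side6c.png',cv2.resize(i[100:270,150:320],None,fx=3.5,fy=3.5))"
```

```text
time: 12.02
position: [0.4122, 0.0132, 0.2815]
ee_rot: [0.0, 0.369, 0.93, 0.0]
contact_force: [-0.7, 0.7, -2.2]
width: 0.015
time: 13.68
position: [0.4122, 0.0132, 0.2813]
ee_rot: [0.0, -0.006, 1.0, -0.0]
contact_force: [0.8, 0.7, -3.1]
width: 0.0152
time: 14.18
position: [0.4122, 0.0132, 0.2813]
ee_rot: [-0.0, -0.006, 1.0, -0.0]
contact_force: [0.4, -0.9, -3.0]
width: 0.0152
14.1833 [0.4122 0.0132 0.2813] [[-1.0, -0.011, -0.0], [-0.011, 1.0, -0.0], [0.0, -0.0, -1.0]] w 0.015164964510053495 [-0.06 -0.04  1.84 -0.    1.34 -1.64] [ 0.43 -0.88 -2.99]
grip [267.5, 252.5] 0.87 [0.41518882 0.01109599 0.27525619]
ball [197.6, 255.0] 0.92
```

View pics/w6.png

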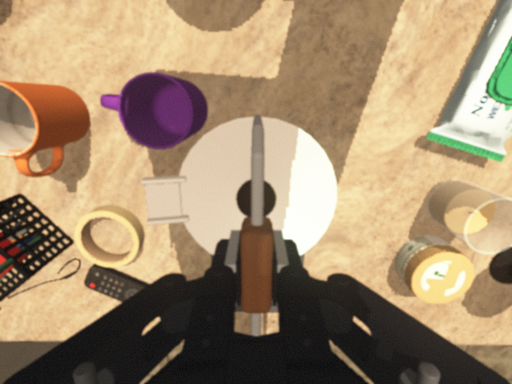

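View pics/side6c.png

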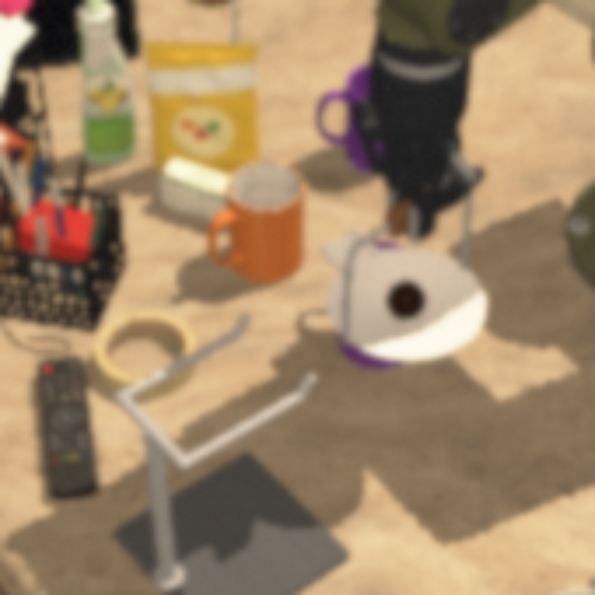

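View pics/scene6.png

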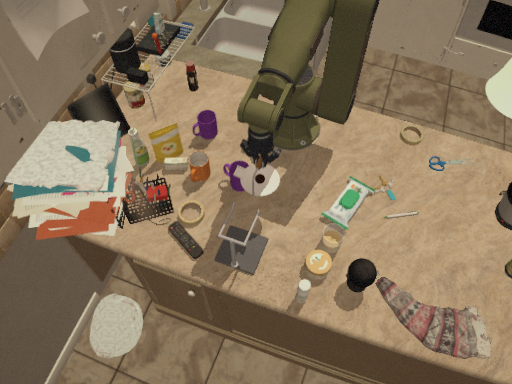

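In all three views the lip points to -y, the orange mug's side (wrist 165,200). The ball is in the middle (wrist 256,198), the dish looks the same to the gripper as when it was gripped (level), and everything else stands where it was. I'm handing in.

```bash
python3 - <<'E'
from workcell import r
import numpy as np
s=r.state();print(s["time"],np.abs(s["joint_vel"]).max(),s["width"]);print(r.sign_off())
E
```

```text
14.4333 0.0023502492418586486 0.015023570654592467
the job is handed in; nothing more can be done
None
```

The dish is off the rack and held still in the air, turned a quarter turn so its lip points to the orange mug's side (-y). I gripped the wooden grip across its thickness, lifted 40 mm, drew the dish out 160 mm towards the robot, then turned it while rising another 25 mm. I handed in at 14.4 s.

**Last checks:**
- **Grip and height:** the fingers closed to 15 mm on the 16 mm grip, carrying about 3 N. The dish's underside is about 0.16 m up, worked out from the gripper's position.
- **Turn:** the gripper turned 1.57 rad from the way the dish hung.
- **Ball and level:** the ball is in the middle, and the dish looks as level to the wrist camera as when it was gripped. I judged tilt by eye rather than measuring it.
- **Surroundings:** the dish is clear of the rack and mug, and nothing listed looks moved in the pictures.

None of these checks failed. One small disagreement: the grip's position differed by 2–4 mm between the cameras, which did not affect the grasp.

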